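# Change the roller of a belt embossing press

## Robot

A 6-joint arm with a two-finger parallel gripper is mounted at the origin on the work surface. World frame = base frame: x ahead of the robot, y to its left, z up, the work surface at z = 0. Lengths are in m, angles in rad, forces in N, time in s.
With the tool pointing down it reaches from about 0.35 to 0.85 m from the base axis. Payload 8.1 kg.
Tool frame: the origin (TCP) lies at the centre of the arm's flange, where the gripper is bolted on; the fingertips stand 186 mm ahead of it and the grasp point (between the pads) lies 167 mm ahead of it (robot.grasp_offset is the distance from the TCP to the grasp point, in m); z points along the fingers, y is the line along which they close (so a half turn about z gives the same grasp; the last joint's range is limited). The gripper opens to 93 mm and grips with 3 to 60 N. Pads are 15 mm wide; open, the fingers measure 128 mm over their backs; the gripper's body (75 mm by 188 mm) begins 65 mm behind the grasp point.
Start: joints at [1.097, 0.13, 1.488, -0, 1.523, -0.085], TCP at [0.227, 0.555, 0.405] pointing down, gripper open.
Joint ranges: [-2.96, 2.96], [-0.89, 2.26], [0.02, 2.5], [-1.34, 4.48], [0, 2.73], [-2.66, 2.66]. Speed limits (rad/s): [2.39, 2.39, 2.79, 3.14, 3.14, 3.14].

## Interface

Orientations are given as a rotation vector (axis times angle).
In Python, from plant import robot gives the robot as it stands.
- The arm moves only by the tool drive_tool, never from a script. Its argument "moves" is one flat list of numbers, 7 for each row, row after row: the finger opening in mm, from 0 to 93, then the shift along the tool's x, y, z in mm, then the turn, a rotation vector about the tool's x, y, z in degrees. A call has 1 to 8 rows; each row shifts and turns the commanded pose from where the row before left it, along the tool's axes as they then stand; what a row does not reach is not made up. A row lasts 1/10 s, in which the tool goes at most 50 mm and 8.59 degrees, less where a joint would pass 70% of its speed; a pose out of reach is approached as far as the arm can. A call is refused whole if a number of a shift passes 50 or a number of a turn 8.59, either way. A call with a gripper value outside its range is refused whole. The fingers move at their own pace and stop on an object; "grip_force" is the grip in N (left out, the last holds). Time passes only in rows, so rows that do not move let the fingers close. It gives the time, the measured TCP pose, the force, the opening and the grip force at its end, in the units of the state.
- robot.read_state(): the state, without advancing time (a new reading comes with each control period).
- robot.read_camera(name): name is "side" or "top" or "wrist"; returns a dict with "color" (480x640x3 uint8, red, green, blue), "depth" (480x640 float32, m along the optical axis (not along the pixel's ray), 0 where there is no reading), "mtx" (3x3 intrinsics, pixels), "dist_coeffs" ([k1, k2, p1, p2, k3] as OpenCV has them; the pictures are not rectified), "R" (3x3) and "t" (3): a world point X has camera coordinates R X + t. Camera axes: x right, y down, z forward; pixel columns grow to the right and rows downward; lengths in m; the calibration is good to about 2 mm. A picture is of the moment at which its call begins.
- robot.close_job(): hands the job in; it is judged then, once.
The state is a dict: "t": time; "q": joint angles; "dq": joint speeds; "joint_torque": joint torques, N m; "tool_pos": TCP position; "orientation": TCP orientation; "force": force on the tool from outside, world axes, zero at the start; "wrist_torque": the same for the moment, N m; "opening": finger opening in m; "gripper_force": force on a finger pad.
Only numpy, scipy, OpenCV 4.12 (cv2) and the standard library are available. Lean on these libraries where they do the work, as an engineer would, in place of code of your own. Each camera call takes 0.05 s, during which the arm holds its last target. There are 200 camera calls.

## Task

Take the brass embossing roller off the green bench press and lay it in the empty wooden rest. Pull up the red spring plunger and, keeping it up, turn the latch lever right round; swing the bearing gate wide open and leave it open, then draw the roller straight off the arbor without forcing it and set it gently in the rest, lengthwise on both green strips. Do not let the roller down on the bench, and leave everything else where it is.

Things in the scene. Friction and masses are not known exactly. Their poses are not given: they have to be found in the camera images.
- press: Green cast-iron embossing press, fixed, base 250 x 325 x 22 mm. Origin on the bench under the press; z up, y along the level arbor to its open end, -x the side facing the robot. In its frame (mm): gear head with crank y -210 to -61, x +-65, up to z 255; rubber bed roll under the roller, top z 90; steel feed tables, top z 88, x -86 to -30 and 30 to 64.
- arbor_tip (a point): Centre of the arbor's free end, at (0, 46, 125) mm in the press frame. The arbor is a level steel shaft at x 0, z 125: 22 mm diameter from the gear head (y -61) to y 30, then a nose of 14 mm diameter to y 46. It is fixed at the head only.
- overhang (a point): Middle of the underside of the end of the screw-down arm, (0, -8, 205) mm in the press frame. The arm overhangs the roller: x +-25, y -80 to -8, z 205 to 245, with a handwheel up to z 296 on it. A vertical gripper cannot reach the roller past it: lean the gripper about 40 degrees out over the open end (+y) and grip the outer end of the roller.
- plunger_knob (a point): Middle of the red plunger knob: upright cylinder 26 mm diameter, 30 mm tall (16 mm below to 14 mm above this point), carried on the latch lever 60 mm from its pivot. With the latch shut it is at press frame (-65, 122, 168) mm.
- plunger (a joint): Height of the spring plunger, m: 0 = down in its hole, which blocks the latch lever; clear of the hole above 0.014; stop at 0.022. A spring pushes it down with about 5 N at 0 rising to about 11.5 N at the stop; it drops back when let go.
- latch_pivot (a point): Point on the upright axis of the latch lever, at the height of the plunger knob when down (press frame -95, 70, 168 mm).
- latch (a joint): Angle of the latch lever, rad: 0 = shut, its nose standing in front of the gate; turns anticlockwise seen from above about the latch pivot; gate is free from about 1.25; stop at 1.5. Light friction (about 0.1 N m), stays where left.
- gate_handle (a point): Grip point on the gate's upright round black handle, 16 mm diameter, 55 mm tall (37 mm below to 18 mm above this point), on a lug on the gate's outer face, 127 mm from its hinge. Shut: press frame (-45, 75, 180) mm.
- gate_hinge (a point): Point on the upright hinge axis of the gate at the height of the gate handle point (press frame 80, 50, 180 mm). The hinge pedestal below it is 30 x 36 mm, its pin reaching z 147.
- gate (a joint): Angle of the grey bearing gate (arm 155 mm long, 16 mm thick, z 103 to 143 mm, with a round bearing boss) that closes off the arbor's open end, rad: 0 = shut; opens clockwise seen from above, outwards past the arbor's end; the way out is clear of gripper and roller from about 1.7; stop at 2.1. Stays where left (friction about 0.1 N m).
- roller: Brass embossing roller with raised pattern: hollow cylinder 56 mm outer diameter, bore 24.4 mm, 80 mm long, 0.35 to 0.6 kg. Origin at its centre, own y along its axis. It hangs on the arbor with 1.2 mm play all round (centre that far below the arbor axis), centre at about y -15 mm in the press frame, outer end about y +25. It must travel about 105 mm along press +y from there to be off the nose.
- rest_empty: Wooden rest without a roller: fixed foot 75 x 110 x 12 mm and, on a screw, a head with two green-topped strips along its own y (9 mm wide, 100 mm long, at x +-15 to +-24 mm). The head's height is wound differently each time: strip tops 54 to 84 mm above the bench, roller axis 24 mm above them, so feel for it. Origin: under the foot, on the bench; its pose does not tell the height.
- rest_full: A rest of the same kind, holding the spare roller; strip tops 66 mm above the bench. Origin under its foot. Leave it alone.
- spare_roller: Silver spare roller of the same size lying in the other rest; leave it alone. Origin at its centre, own y along its axis.
- hammer: Hammer, 250 mm, lying on the bench; bystander. Origin under its middle.
- awl: Wooden-handled awl, 170 mm, lying; bystander. Origin under its middle.
- brush: Brush, 200 mm, lying; bystander. Origin under its middle.
- edge_ink: Black bottle with red cap, 50 mm diameter, 150 mm tall; bystander. Origin under its middle.
- wax_tin: Yellow tin with a pale lid, 76 mm diameter, 40 mm tall; bystander. Origin under its middle.
- clog_sole: Wooden clog sole, about 210 x 84 x 30 mm, lying; bystander. Origin under its middle.
Mind the look-alikes: they are no part of the job. Leave any purple look-alike of the rest_empty alone.

How it is judged:
On the way, in this order (a step that is already met when the one before it is completed fails the run):
1. the plunger is pulled up clear of its hole while the latch is still shut (value of joint plunger above 0.014 m and value of joint latch below 0.3 rad), for 0.05 s.
2. the latch lever is turned past 1.25 rad (value of joint latch above 1.25 rad), for 0.1 s.
3. the gate is swung open past 1.5 rad (value of joint gate above 1.5 rad), for 0.1 s.
4. the roller is off the arbor: its centre past y 90 mm in the press frame, its inner end beyond the nose (y of roller in the frame of press above 0.09 m), for 0.1 s.
At the end, for the whole second after the job is handed in: The brass roller lies at rest in the empty rest, on both strips: its centre within 8 mm across and 22 mm along the rest's middle, 73 to 113 mm above the bench, its weight on the rest, its axis within 0.12 rad of the strips; the gate still open past 1.5 rad (x of roller in the frame of rest_empty between -0.008 and 0.008 m and y of roller in the frame of rest_empty between -0.022 and 0.022 m and z of roller in the frame of rest_empty between 0.073 and 0.113 m and contact force between roller and rest_empty above 1.5 N and angle between the y axis of roller and the y axis of rest_empty, either way round below 0.12 rad and linear speed of roller below 0.02 m/s and value of joint gate above 1.5 rad); the robot touches nothing.
It fails at once if the roller is forced on the arbor or against the press (over 25 N) (contact force between roller and press above 25 N).
It fails at once if the roller is dropped or pressed hard on the rest (over 30 N on the rest) (contact force between roller and rest_empty above 30 N).
It fails at once if the roller lies or falls on the bench (its centre below 45 mm) (height (world z) of roller below 0.045 m).
It fails at once if the spare roller is moved more than 15 mm (distance of spare_roller from where it was at the start of the episode above 0.015 m).
It fails at once if another thing on the bench is moved more than 40 mm (distance of any of hammer, awl, brush, edge_ink, wax_tin, clog_sole from where it was at the start of the episode above 0.04 m).
It also fails if it takes over 67 s, if anything falls off the work surface, if the arm or the gripper's body presses on something with over 40 N, if the wrist force passes 120 N, or if a joint passes its speed limit or range.

## Working session

There is one attempt and no reset: what is moved stays moved. The work goes in short steps, Python scripts to look and compute and a tool call to move; the robot and the scene stay as the last step left them, time stands still between calls to the robot, and variables do not carry over. Pictures are saved under pics/ and viewed, at most 10 in all, crops included, and the job is handed in when it is done.

Besides the shell and the picture viewer there is one more tool, called after "Emit:" in YAML: its name, and indented under it one key for each argument. drive_tool: Moves the arm, as the interface text tells. Its arguments: {"type":"object","properties":{"moves":{"type":"array","items":{"type":"number"}},"grip_force":{"type":"number"}},"required":["moves"]}

```bash
mkdir -p pics; ls; python3 - <<'E'
from plant import robot
import cv2,numpy as np
for n in ("top","side"):
    c=robot.read_camera(n); cv2.imwrite(f"pics/{n}0.png",c["color"][:,:,::-1]); np.savez(f"{n}0.npz",**c)
    print(n,c["mtx"].tolist(),c["dist_coeffs"],c["R"].round(3).tolist(),c["t"])
print(robot.read_state())
E
```

```text
pics
top [[537.995040606925, 0.0, 313.5355059693934], [0.0, 537.995040606925, 232.65450058333275], [0.0, 0.0, 1.0]] [-0.08987285  0.          0.          0.          0.        ] [[0.013, -1.0, 0.005], [-0.999, -0.013, -0.041], [0.041, -0.004, -0.999]] [-0.01673232  0.4876658   1.53913025]
side [[514.0821903948107, 0.0, 322.9878916057552], [0.0, 514.0821903948107, 235.96015079723574], [0.0, 0.0, 1.0]] [0.03898438 0.         0.         0.         0.        ] [[0.479, -0.878, 0.017], [-0.631, -0.357, -0.689], [0.611, 0.319, -0.724]] [-0.22526787  0.38677411  0.89461539]
{'t': 0.1, 'q': array([ 1.09660383e+00,  1.31024583e-01,  1.48919710e+00,  1.49051180e-06,
        1.52302861e+00, -8.53590542e-02]), 'dq': array([-0.00063214, -0.00071051, -0.00255945,  0.00092955,  0.00021395,
       -0.00041377]), 'joint_torque': array([ 3.03750545e-03, -5.61333847e+01, -4.93103421e+01,  7.71591696e-02,
        2.87828024e-02, -9.85217002e-05]), 'tool_pos': array([0.22731915, 0.55502897, 0.40381391]), 'orientation': array([-6.06848928e-01, -3.08195517e+00,  2.50156726e-03]), 'force': array([-0.31146247, -0.05758548,  0.31766935]), 'wrist_torque': array([-0.00633269,  0.0362168 ,  0.02673401]), 'gripper_force': 0.0, 'opening': 0.09307235378430138}
```

View pics/top0.png

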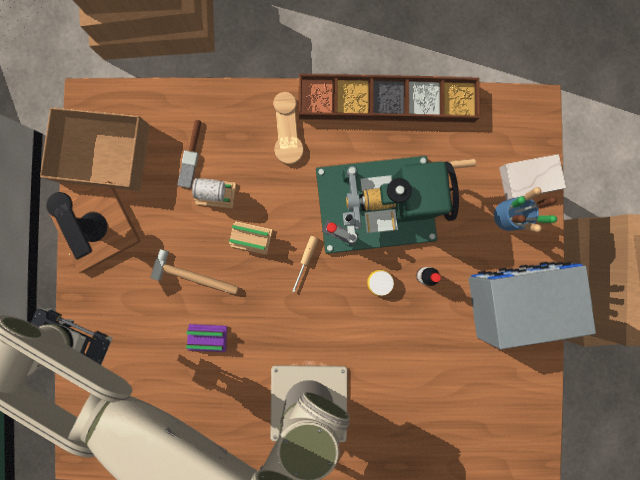

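View pics/side0.png

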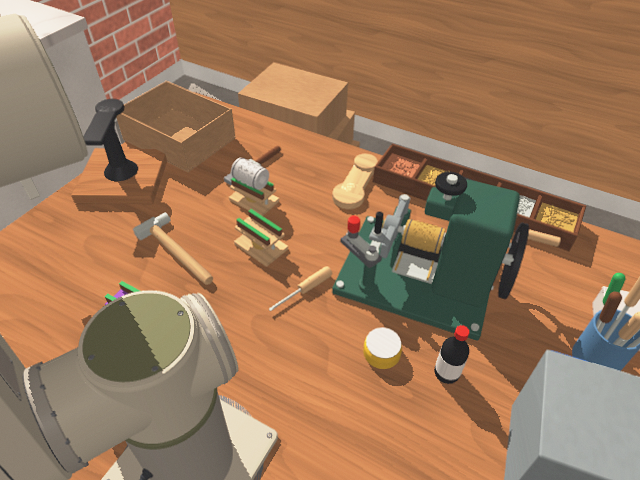

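Top view: the press plate spans about (317,157)–(436,253). The red knob is at (332,228), the gate handle near (347,217), and the empty rest with its green strips at (250,237). The purple look-alike is at (207,338). The side view shows the red knob at (354,224), the empty rest at (262,232) and the roller at (424,236).

```bash
cat > h.py <<'E'
import numpy as np,cv2
def cloud(c):
    h,w=c["depth"].shape
    uv=np.stack(np.meshgrid(np.arange(w),np.arange(h)),-1).reshape(-1,1,2).astype(np.float64)
    n=cv2.undistortPoints(uv,c["mtx"],c["dist_coeffs"]).reshape(h,w,2)
    d=c["depth"].astype(float)
    P=np.dstack([n[...,0]*d,n[...,1]*d,d])-c["t"]
    return P@c["R"], d>0
def ray(c,u,v):
    n=cv2.undistortPoints(np.array([[[u,v]]],float),c["mtx"],c["dist_coeffs"])[0,0]
    d=c["R"].T@np.array([*n,1.]); return -c["R"].T@c["t"],d/np.linalg.norm(d)
def onplane(c,u,v,z):
    o,d=ray(c,u,v); return o+d*(z-o[2])/d[2]
def cross(r1,r2):
    A=[];b=[]
    A=np.zeros((3,3));b=np.zeros(3)
    for o,d in (r1,r2):
        M=np.eye(3)-np.outer(d,d);A+=M;b+=M@o
    p=np.linalg.solve(A,b); return p,[np.linalg.norm((np.eye(3)-np.outer(d,d))@(p-o)) for o,d in(r1,r2)]
def hsv(c): return cv2.cvtColor(c["color"],cv2.COLOR_RGB2HSV)
def comps(m,mn=15):
    n,l,s,ce=cv2.connectedComponentsWithStats(m.astype(np.uint8)); return [(s[i,4],ce[i].round(1),l==i) for i in range(1,n) if s[i,4]>=mn]
E
python3 - <<'E'
from h import *
C={n:dict(np.load(n+"0.npz")) for n in("top","side")}
t,s=C["top"],C["side"]; kr={}
for n,c in C.items():
    H=hsv(c);P,ok=cloud(c)
    red=((H[...,0]<6)|(H[...,0]>174))&(H[...,1]>170)&(H[...,2]>110)
    for a,ce,m in comps(red): print(n,"red",a,ce,P[m&ok].mean(0).round(3),P[m&ok][:,2].max().round(3))
    g=(H[...,0]>50)&(H[...,0]<75)&(H[...,1]>120)&(H[...,2]>80)
    for a,ce,m in comps(g,25):
        q=P[m&ok]; print(n,"green",a,ce,q.mean(0).round(4),q[:,2].std().round(4),cv2.fitLine(q[:,:2].astype(np.float32),2,0,.01,.01).ravel().round(3))
H=hsv(t);P,ok=cloud(t)
g=ok&(H[...,0]>60)&(H[...,0]<95)&(H[...,1]>90)&(P[...,2]>.012)&(P[...,2]<.035)
q=P[g&(P[...,0]>.2)&(P[...,1]<.1)]
print(len(q),q[:,2].mean(),cv2.minAreaRect((q[:,:2]*1000).astype(np.float32)))
b=cv2.boxPoints(cv2.minAreaRect((q[:,:2]*1000).astype(np.float32)));print(b)
# gear-head arm top z>.19
E
```

```text
top red 70 [331.1 227.1] [ 0.496 -0.055  0.182] 0.188
top red 74 [435.4 277.1] [ 0.369 -0.334  0.14 ] 0.158
top green 72 [518.5 200.9] [ 0.5685 -0.5356  0.2004] 0.0184 [ 0.976 -0.218  0.568 -0.536]
top green 110 [546.5 218.5] [ 0.5249 -0.6146  0.1897] 0.022 [ 0.522  0.853  0.525 -0.615]
top green 73 [249.9 230.1] [0.4898 0.1652 0.0783] 0.003 [0.204 0.979 0.49  0.165]
top green 69 [246.8 243.9] [0.4517 0.1733 0.0777] 0.0037 [0.202 0.979 0.452 0.173]
top green 89 [203.6 333. ] [0.2017 0.2931 0.0553] 0.0035 [0.037 0.999 0.202 0.293]
top green 99 [203.7 347. ] [0.1627 0.2923 0.0548] 0.0033 [0.015 1.    0.163 0.292]
side red 175 [353.4 223.7] [ 0.494 -0.055  0.174] 0.186
side red 178 [461.2 332.8] [ 0.371 -0.33   0.145] 0.154
side green 48 [247.2 186. ] [0.5813 0.278  0.067 ] 0.0016 [0.096 0.995 0.581 0.278]
side green 110 [265.2 220.1] [0.4922 0.1657 0.0784] 0.0017 [0.19  0.982 0.492 0.166]
side green 105 [252.9 229.1] [0.4538 0.1743 0.0784] 0.0015 [0.203 0.979 0.454 0.174]
side green 259 [614.7 284.4] [ 0.5671 -0.5365  0.1947] 0.0181 [ 0.265  0.964  0.567 -0.536]
side green 64 [128.  286.5] [0.2047 0.3214 0.054 ] 0.0016 [0.014 1.    0.205 0.321]
side green 34 [109.6 296.9] [0.1663 0.3344 0.0541] 0.0014 [0.029 1.    0.166 0.334]
1700 0.022761854021941294 ((588.4669189453125, -316.8499450683594), (246.30799865722656, 579.0928344726562), 7.149407386779785)
[[ 430.2343    -44.88214 ]
 [ 502.30658  -619.47253 ]
 [ 746.6995   -588.81775 ]
 [ 674.62726   -14.227356]]
```

```bash
python3 - <<'E'
from h import *
t=dict(np.load("top0.npz")); H=hsv(t);P,ok=cloud(t)
g=ok&(H[...,0]>60)&(H[...,0]<95)&(H[...,1]>90)&(P[...,2]>.012)&(P[...,2]<.035)&(P[...,0]>.2)&(P[...,1]<.1)&(P[...,1]>-.44)
m=max(comps(g),key=lambda x:x[0])[2]; q=P[m]
r=cv2.minAreaRect((q[:,:2]*1000).astype(np.float32));print(r);print(cv2.boxPoints(r))
# knob check for yaw range: origin from knob
for yaw in(5,6,7,8):
    a=np.radians(yaw);R=np.array([[np.cos(a),-np.sin(a)],[np.sin(a),np.cos(a)]])
    o=np.array([.494,-.055])-R@[-.065,.122]; print(yaw,o,((q[:,:2]-o)@R).min(0),((q[:,:2]-o)@R).max(0))
# black handle
hd=ok&(H[...,2]<60)&(P[...,2]>.16)&(P[...,2]<.21)&(P[...,1]>-.17)&(P[...,0]>.45)&(P[...,0]<.6)
print([(a,c,P[mm].mean(0).round(4)) for a,c,mm in comps(hd,4)])
s=dict(np.load("side0.npz")); H=hsv(s);P,ok=cloud(s)
hd=ok&(H[...,2]<60)&(P[...,2]>.14)&(P[...,2]<.21)&(P[...,1]>-.17)&(P[...,0]>.45)&(P[...,0]<.6)
print([(a,c,P[mm].mean(0).round(4)) for a,c,mm in comps(hd,4)])
# roller brass from side
br=ok&(H[...,0]>12)&(H[...,0]<30)&(H[...,1]>100)&(P[...,2]>.1)&(P[...,1]>-.3)&(P[...,1]<-.05)&(P[...,0]<.65)
print([(a,c,P[mm].mean(0).round(4)) for a,c,mm in comps(br,20)])
E
```

```text
((611.828369140625, -66.24629211425781), (134.51893615722656, 86.26097869873047), 7.975374698638916)
[[ 539.2352    -32.86505 ]
 [ 551.20374  -118.291695]
 [ 684.4215    -99.62753 ]
 [ 672.453     -14.20089 ]]
5 [ 0.56938566 -0.17087063] [-0.01495605  0.05787532] [0.11940218 0.14497693]
6 [ 0.5713964  -0.16953732] [-0.01567233  0.05567333] [0.11878038 0.14223628]
7 [ 0.57338356 -0.16816912] [-0.01640364  0.05349155] [0.11810259 0.13983115]
8 [ 0.57534654 -0.16676645] [-0.01714975  0.05133063] [0.1173803  0.13758931]
[(np.int32(1003), array([ 65.9, 217.4]), array([0.5117, 0.6318, 0.1933])), (np.int32(29), array([348.6, 217.4]), array([ 0.52  , -0.0982,  0.1958]))]
[(np.int32(227), array([112.3, 126.5]), array([0.503 , 0.6087, 0.1749])), (np.int32(130), array([378.3, 222.4]), array([ 0.52  , -0.0986,  0.1765]))]
[(np.int32(872), array([421.4, 234.7]), array([ 0.5664, -0.1805,  0.1404])), (np.int32(76), array([440.1, 240. ]), array([ 0.5719, -0.2199,  0.1397]))]
```

```bash
python3 - <<'E'
from h import *
t=dict(np.load("top0.npz")); H=hsv(t);P,ok=cloud(t)
g=ok&(H[...,0]>60)&(H[...,0]<95)&(H[...,1]>90)&(P[...,2]>.012)&(P[...,2]<.035)&(P[...,0]>.3)&(P[...,0]<.78)&(P[...,1]<.1)&(P[...,1]>-.40)
q=(P[g][:,:2]*1000).astype(np.float32)
h=cv2.convexHull(q)[:,0]
for a,b in zip(h,np.roll(h,-1,0)):
    d=b-a;L=np.hypot(*d)
    if L>25: print(a,b,L.round(),np.degrees(np.arctan2(d[1],d[0])).round(1))
print(cv2.minAreaRect(q))
E
```

```text
[ 710.6785 -316.031 ] [ 707.00885 -283.8003 ] 32.0 96.5
[ 707.00885 -283.8003 ] [ 691.4486  -148.33417] 136.0 96.6
[ 691.4486  -148.33417] [ 687.98517 -122.18795] 26.0 97.5
[ 687.98517 -122.18795] [673.5761   -20.948374] 102.0 98.1
[648.23596  -18.441402] [619.1691   -21.666107] 29.0 -173.7
[619.1691   -21.666107] [463.886    -40.661156] 156.0 -173.0
[432.74667  -63.766068] [ 439.05222 -114.84113] 51.0 -83.0
[ 439.05222 -114.84113] [ 442.36404 -141.58543] 27.0 -82.9
[ 442.36404 -141.58543] [ 458.0693  -266.79443] 126.0 -82.9
[ 458.0693  -266.79443] [ 467.78738 -343.425  ] 77.0 -82.8
[ 490.7608  -359.11557] [ 519.6711 -356.8518] 29.0 4.5
[ 534.31226 -354.7284 ] [ 710.6785 -316.031 ] 181.0 12.4
((572.3859252929688, -188.6456756591797), (246.30799865722656, 320.67510986328125), 7.149407386779785)
```

```bash
cat >> h.py <<'E'
from scipy.spatial.transform import Rotation as Ro
PR=Ro.from_euler('z',7.1,degrees=True); PO=np.array([.574,-.168,0])
def pw(x,y,z): return PO+PR.apply(np.array([x,y,z])/1000)
def wp(p): return PR.inv().apply(np.array(p)-PO)*1000
def tool(yang,lean=None):
    """tool pointing down, closing axis at world angle yang deg"""
    a=np.radians(yang); y=np.array([np.cos(a),np.sin(a),0]); z=np.array([0,0,-1.]) if lean is None else np.array(lean,float)
    z/=np.linalg.norm(z); y-=z*(y@z); y/=np.linalg.norm(y); return Ro.from_matrix(np.c_[np.cross(y,z),y,z])
def state():
    from plant import robot
    s=robot.read_state(); R=Ro.from_rotvec(s["orientation"]); g=s["tool_pos"]+R.apply([0,0,robot.grasp_offset])
    return s,R,g
def rows(g1,R1,n,op,start=None):
    """n rows taking grasp point straight to g1 (world m) and orientation to R1; start=(g,R)"""
    if start is None: s,R,g=state(); print("t",s["t"],"q",s["q"].round(2),"F",s["force"].round(1),"open",s["opening"].round(4))
    else: g,R=start
    off=np.array([0,0,.167]); w=(R.inv()*R1).as_rotvec(); prevR=R; prev=g-R.apply(off); out=[]
    for k in range(1,n+1):
        Rk=R*Ro.from_rotvec(w*k/n); tk=g+(np.array(g1)-g)*k/n-Rk.apply(off)
        sh=prevR.inv().apply(tk-prev)*1000; tr=np.degrees(w/n)
        out.append([op,*sh.round(1).tolist(),*tr.round(2).tolist()]); prevR,prev=Rk,tk
    print("step mm",np.hypot.reduce(out[0][1:4]) if 0 else np.linalg.norm(out[0][1:4]).round(1),"deg",np.linalg.norm(np.degrees(w/n)).round(2))
    for r in out: print(", ".join("%g"%v for v in r)+",")
    return np.array(g1),R1
E
python3 - <<'E'
from h import *
k=pw(-65,122,168); print(k)
rows([*k[:2],.235],tool(37.7),16,50)
E
```

```text
[ 0.49441904 -0.0549696   0.168     ]Traceback (most recent call last):
  File "<stdin>", line 3, in <module>
  File "h.py", line 37, in rows
    if start is None: s,R,g=state(); print("t",s["t"],"q",s["q"].round(2),"F",s["force"].round(1),"open",s["opening"].round(4))
                                                                                                         ^^^^^^^^^^^^^^^^^^
AttributeError: 'float' object has no attribute 'round'
```

```bash
sed -i 's/s\["opening"\].round(4)/round(s["opening"],4)/' h.py; python3 - <<'E'
from h import *
k=pw(-65,122,168)
rows([*k[:2],.235],tool(37.7),16,50)
E
```

```text
t 0.1 q [ 1.1   0.13  1.49  0.    1.52 -0.09] F [-0.3 -0.1  0.3] open 0.0931
step mm 41.7 deg 1.88
50, -29.9, -29, 0.1, -0.01, 0, 1.88,
50, -30.8, -28, 0.1, -0.01, 0, 1.88,
50, -31.7, -26.9, 0.1, -0.01, 0, 1.88,
50, -32.6, -25.9, 0.1, -0.01, 0, 1.88,
50, -33.4, -24.8, 0.1, -0.01, 0, 1.88,
50, -34.2, -23.7, 0.1, -0.01, 0, 1.88,
50, -35, -22.6, 0.1, -0.01, 0, 1.88,
50, -35.7, -21.4, 0.1, -0.01, 0, 1.88,
50, -36.4, -20.2, 0.1, -0.01, 0, 1.88,
50, -37, -19, 0.1, -0.01, 0, 1.88,
50, -37.6, -17.8, 0.1, -0.01, 0, 1.88,
50, -38.2, -16.6, 0.1, -0.01, 0, 1.88,
50, -38.7, -15.3, 0.1, -0.01, 0, 1.88,
50, -39.2, -14, 0.1, -0.01, 0, 1.88,
50, -39.6, -12.7, 0.1, -0.01, 0, 1.88,
50, -40, -11.4, 0.1, -0.01, 0, 1.88,
```

Emit:
drive_tool:
  moves: [50, -29.9, -29, 0, 0, 0, 1.88, 50, -30.8, -28, 0, 0, 0, 1.88, 50, -31.7, -26.9, 0, 0, 0, 1.88, 50, -32.6, -25.9, 0, 0, 0, 1.88, 50, -33.4, -24.8, 0, 0, 0, 1.88, 50, -34.2, -23.7, 0, 0, 0, 1.88, 50, -35, -22.6, 0, 0, 0, 1.88, 50, -35.7, -21.4, 0, 0, 0, 1.88]

```text
t: 0.9
tool_pos: [0.3609, 0.2485, 0.4044]
orientation: [-1.007, -2.976, 0.0]
force: [0.8, 0.3, -0.7]
opening: 0.05
gripper_force: 0.0
```

Emit:
drive_tool:
  moves: [50, -36.4, -20.2, 0, 0, 0, 1.88, 50, -37, -19, 0, 0, 0, 1.88, 50, -37.6, -17.8, 0, 0, 0, 1.88, 50, -38.2, -16.6, 0, 0, 0, 1.88, 50, -38.7, -15.3, 0, 0, 0, 1.88, 50, -39.2, -14, 0, 0, 0, 1.88, 50, -39.6, -12.7, 0, 0, 0, 1.88, 50, -40, -11.4, 0, 0, 0, 1.88]

```text
t: 1.7
tool_pos: [0.4944, -0.0567, 0.4044]
orientation: [-1.388, -2.818, -0.0]
force: [0.4, 0.2, -0.7]
opening: 0.0505
gripper_force: 0.0
```

Emit:
drive_tool:
  moves: [50, 0, 0, 0, 0, 0, 0]

```text
t: 1.8
tool_pos: [0.4949, -0.0588, 0.404]
orientation: [-1.394, -2.815, 0.002]
force: [-0.2, -0.3, -1.0]
opening: 0.0499
gripper_force: 0.0
```

```bash
python3 - <<'E'
from h import *
from plant import robot
c=robot.read_camera("wrist"); cv2.imwrite("pics/w1.png",c["color"][:,:,::-1]); np.savez("w1.npz",**c)
s,R,g=state(); print(g,R.as_matrix().round(3))
H=hsv(c);P,ok=cloud(c)
red=((H[...,0]<6)|(H[...,0]>174))&(H[...,1]>150)&(H[...,2]>80)
for a,ce,m in comps(red,40): q=P[m&ok]; print(a,ce,q.mean(0).round(4),q.max(0),q.min(0),(q[q[:,2]>np.percentile(q[:,2],60)]).mean(0))
hd=ok&(H[...,2]<60)&(P[...,2]>.15)&(P[...,2]<.21)
print([(a,c,P[mm].mean(0).round(4)) for a,c,mm in comps(hd,30)])
k=pw(-65,122,172); rows(k,tool(37.7),6,50)
E
```

```text
[ 0.49414049 -0.05697912  0.23667047] [[-0.608  0.794 -0.001]
 [ 0.794  0.608  0.   ]
 [ 0.001 -0.001 -1.   ]]
1846 [328.5 250.3] [ 0.4974 -0.0516  0.1765] [ 0.55457476 -0.04061849  0.18299495] [ 0.48585406 -0.08908783  0.0194274 ] [ 0.49874934 -0.05366189  0.18073678]
[(np.int32(243), array([317. , 312.5]), array([ 0.5204, -0.0924,  0.1589]))]
t 1.85 q [-0.22 -0.15  1.77 -0.    1.52 -0.87] F [-0.2 -0.7  0.6] open 0.05
step mm 10.8 deg 0.05
50, 0.3, 0.2, 10.8, -0.01, -0.01, -0.05,
50, 0.3, 0.2, 10.8, -0.01, -0.01, -0.05,
50, 0.3, 0.2, 10.8, -0.01, -0.01, -0.05,
50, 0.3, 0.2, 10.8, -0.01, -0.01, -0.05,
50, 0.3, 0.2, 10.8, -0.01, -0.01, -0.05,
50, 0.3, 0.2, 10.8, -0.01, -0.01, -0.05,
```

View pics/w1.png

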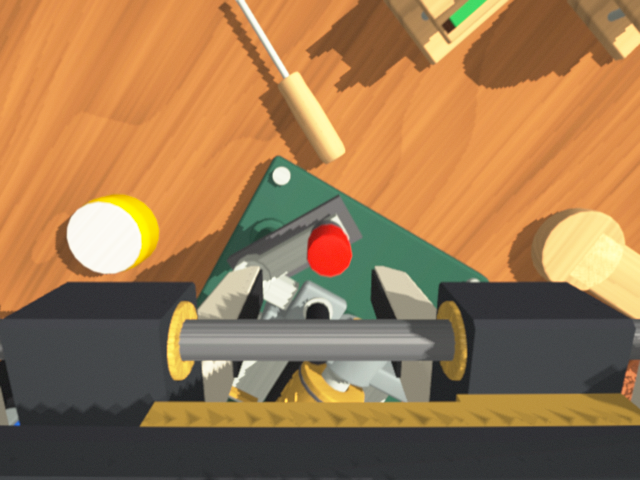

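The wrist view shows the red knob at (328,250), between the fingers and slightly ahead of them. The black handle is at (317,312), clear of both fingers.

Emit:
drive_tool:
  moves: [50, 0.2, 0.5, 10.8, 0, 0, 0, 50, 0.2, 0.5, 10.8, 0, 0, 0, 50, 0.2, 0.5, 10.8, 0, 0, 0, 50, 0.2, 0.5, 10.8, 0, 0, 0, 50, 0.2, 0.5, 10.8, 0, 0, 0, 50, 0.2, 0.5, 10.8, 0, 0, 0, 50, 0, 0, 0, 0, 0, 0]
  grip_force: 35

```text
t: 2.55
tool_pos: [0.4951, -0.0518, 0.3377]
orientation: [-1.384, -2.817, 0.001]
force: [-0.3, 0.7, -0.0]
opening: 0.0501
gripper_force: 0.0
```

Emit:
drive_tool:
  moves: [15, 0, 0, 0, 0, 0, 0, 15, 0, 0, 0, 0, 0, 0, 15, 0, 0, 0, 0, 0, 0, 15, 0, 0, 0, 0, 0, 0]

```text
t: 2.95
tool_pos: [0.4963, -0.0517, 0.3407]
orientation: [1.385, 2.818, 0.004]
force: [2.1, 3.2, -1.0]
opening: 0.0254
gripper_force: 35.0
```

Emit:
drive_tool:
  moves: [15, 0, 0, -4, 0, 0, 0, 15, 0, 0, -4, 0, 0, 0, 15, 0, 0, -4, 0, 0, 0, 15, 0, 0, -4, 0, 0, 0, 15, 0, 0, -3, 0, 0, 0, 15, 0, 0, 0, 0, 0, 0, 15, 0, 0, 0, 0, 0, 0]

```text
t: 3.65
tool_pos: [0.496, -0.0515, 0.3581]
orientation: [1.385, 2.82, 0.003]
force: [7.2, 3.2, -10.0]
opening: 0.0257
gripper_force: 35.0
```

```bash
python3 - <<'E'
from h import *
s,R,g=state();print(g,s["force"],s["gripper_force"])
# lever: rotate grasp point about pivot by 7.5 deg ccw per row
p=pw(-95,70,0)
print(np.hypot(*(g-p)[:2]), np.degrees(np.arctan2(*(g-p)[1::-1]))-7.1)
d=np.radians(7.2);r=(g-p);r[2]=0
n=Ro.from_rotvec([0,0,d]).apply(r); print("row shift",R.inv().apply(n-r)*1000)
E
```

```text
[ 0.49616788 -0.05128862  0.19077937] [  7.23027434   3.24937385 -10.01176601] 34.99752581119537
0.06410489743939857 59.857521070517656
row shift [ 6.76091734e+00 -4.37015824e+00 -1.96504949e-03]
```

Emit:
drive_tool:
  moves: [15, 6.5, -4.2, 0, 0, 0, -7.2, 15, 6.5, -4.2, 0, 0, 0, -7.2, 15, 6.5, -4.2, 0, 0, 0, -7.2, 15, 6.5, -4.2, 0, 0, 0, -7.2, 15, 6.5, -4.2, 0, 0, 0, -7.2, 15, 0, 0, 0, 0, 0, 0]

```text
t: 4.25
tool_pos: [0.4575, -0.0494, 0.3582]
orientation: [0.44, 3.109, -0.002]
force: [6.5, -3.9, -11.1]
opening: 0.0255
gripper_force: 35.0
```

```bash
python3 - <<'E'
from h import *
s,R,g=state();print(g,s["force"],s["wrist_torque"],s["gripper_force"],s["opening"],s["q"])
p=pw(-95,70,0)
print(np.hypot(*(g-p)[:2]), np.degrees(np.arctan2(*(g-p)[1::-1]))-7.1, R.inv().apply(s["force"]))
E
```

```text
[ 0.45769095 -0.04970418  0.1909421 ] [  6.47251542  -3.93413849 -11.13253226] [-0.77646065 -1.11308661  0.3905746 ] 34.99459683895111 0.025547004559377102 [-2.18467705e-01 -2.31958582e-01  1.92332796e+00 -1.47629130e-03
  1.44893574e+00 -1.50803339e+00]
0.06203600943416059 95.36061616894736 [-7.29442362 -1.96912598 11.14531754]
```

Emit:
drive_tool:
  moves: [15, 6.4, -4.2, 0, 0, 0, -7.2, 15, 6.4, -4.2, 0, 0, 0, -7.2, 15, 6.4, -4.2, 0, 0, 0, -7.2, 15, 6.4, -4.2, 0, 0, 0, -7.2, 15, 6.4, -4.2, 0, 0, 0, -7.2, 15, 6.4, -4.2, 0, 0, 0, -7.2, 15, 5, -3.3, 0, 0, 0, -5.6, 15, 0, 0, 0, 0, 0, 0]

```text
t: 5.05
tool_pos: [0.4188, -0.0812, 0.3592]
orientation: [-0.88, 3.012, -0.007]
force: [13.0, -7.1, -12.0]
opening: 0.0252
gripper_force: 35.0
```

```bash
python3 - <<'E'
from h import *
s,R,g=state();print(g,s["force"],s["wrist_torque"],s["gripper_force"],s["opening"],s["q"])
p=pw(-95,70,0)
print(np.hypot(*(g-p)[:2]), np.degrees(np.arctan2(*(g-p)[1::-1]))-7.1, R.inv().apply(s["force"]))
E
```

```text
[ 0.41964064 -0.08171129  0.19194982] [ 13.02244959  -7.05774096 -11.9534571 ] [-1.17634133 -1.95183745 -0.05113259] 34.99375283718109 0.02524448860851563 [-3.10984469e-01 -3.37328344e-01  2.00676156e+00 -1.63568019e-03
  1.46649659e+00 -2.44995025e+00]
0.05883656726724468 143.8520269503936 [ -7.14832322 -12.89254209  12.04013583]
```

```bash
sed -i 's/PO=np.array(.*/PO=np.array([.5763,-.1657,0])/' h.py; python3 - <<'E'
from h import *
s,R,g=state()
u=g+[0,0,.07]
print("lift: 5 rows z -14")
h=pw(-45,75,186); print(h)
rows([*h[:2],.262],tool(9),16,40,start=(u,R))
E
```

```text
lift: 5 rows z -14
[ 0.52237495 -0.09683717  0.186     ]
step mm 6.6 deg 7.1
40, -5, -4.3, 0, -0, 0.02, 7.1,
40, -5.5, -3.6, 0, -0, 0.02, 7.1,
40, -5.9, -2.9, 0, -0, 0.02, 7.1,
40, -6.2, -2.2, 0, -0, 0.02, 7.1,
40, -6.4, -1.4, 0, -0, 0.02, 7.1,
40, -6.5, -0.6, 0, -0, 0.02, 7.1,
40, -6.6, 0.2, 0, -0, 0.02, 7.1,
40, -6.5, 1, 0, -0, 0.02, 7.1,
40, -6.3, 1.8, 0, -0, 0.02, 7.1,
40, -6, 2.5, 0, -0, 0.02, 7.1,
40, -5.7, 3.2, 0, -0, 0.02, 7.1,
40, -5.2, 3.9, 0, -0, 0.02, 7.1,
40, -4.7, 4.5, 0, -0, 0.02, 7.1,
40, -4.1, 5.1, -0, -0, 0.02, 7.1,
40, -3.5, 5.5, -0, -0, 0.02, 7.1,
40, -2.8, 5.9, -0, -0, 0.02, 7.1,
```

Emit:
drive_tool:
  moves: [50, 0, 0, 0, 0, 0, 0, 50, 0, 0, 0, 0, 0, 0, 50, 0, 0, -5, 0, 0, 0, 50, 0, 0, -15, 0, 0, 0, 50, 0, 0, -25, 0, 0, 0, 45, 0, 0, -25, 0, 0, 0]

```text
t: 5.65
tool_pos: [0.4179, -0.0794, 0.4309]
orientation: [-0.878, 3.016, -0.0]
force: [0.1, -0.4, 0.8]
opening: 0.0465
gripper_force: 0.0
```

Emit:
drive_tool:
  moves: [40, -5, -4.3, 0, 0, 0, 7.1, 40, -5.5, -3.6, 0, 0, 0, 7.1, 40, -5.9, -2.9, 0, 0, 0, 7.1, 40, -6.2, -2.2, 0, 0, 0, 7.1, 40, -6.4, -1.4, 0, 0, 0, 7.1, 40, -6.5, -0.6, 0, 0, 0, 7.1, 40, -6.6, 0.2, 0, 0, 0, 7.1, 40, -6.5, 1, 0, 0, 0, 7.1]

```text
t: 6.45
tool_pos: [0.4704, -0.0871, 0.4305]
orientation: [0.67, 3.068, -0.0]
force: [0.8, 0.0, 0.4]
opening: 0.0399
gripper_force: 0.0
```

Emit:
drive_tool:
  moves: [40, -6.3, 1.8, 0, 0, 0, 7.1, 40, -6, 2.5, 0, 0, 0, 7.1, 40, -5.7, 3.2, 0, 0, 0, 7.1, 40, -5.2, 3.9, 0, 0, 0, 7.1, 40, -4.7, 4.5, 0, 0, 0, 7.1, 40, -4.1, 5.1, 0, 0, 0, 7.1, 40, -3.5, 5.5, 0, 0, 0, 7.1, 40, -2.8, 5.9, 0, 0, 0, 7.1]

```text
t: 7.25
tool_pos: [0.522, -0.0952, 0.4305]
orientation: [2.049, 2.38, 0.001]
force: [0.4, -0.6, 0.3]
opening: 0.0397
gripper_force: 0.0
```

Emit:
drive_tool:
  moves: [40, 0, 0, 0, 0, 0, 0]

```text
t: 7.35
tool_pos: [0.5222, -0.0953, 0.4303]
orientation: [2.045, 2.383, 0.001]
force: [-0.7, -0.7, 0.0]
opening: 0.0397
gripper_force: 0.0
```

```bash
python3 - <<'E'
from h import *
from plant import robot
c=robot.read_camera("wrist"); cv2.imwrite("pics/w2.png",c["color"][:,:,::-1]); np.savez("w2.npz",**c)
s,R,g=state(); print(g)
H=hsv(c);P,ok=cloud(c)
hd=ok&(H[...,2]<70)&(P[...,2]>.185)&(P[...,2]<.21)
for a,ce,m in comps(hd,10): print(a,ce,P[m].mean(0).round(4))
red=ok&((H[...,0]<6)|(H[...,0]>174))&(H[...,1]>150)&(H[...,2]>80)
for a,ce,m in comps(red,40): q=P[m&ok]; print('red',a,ce,q[q[:,2]>q[:,2].max()-.006].mean(0).round(4))
h=pw(-45,75,186);rows(h,tool(9),6,40)
E
```

```text
[ 0.52196571 -0.095269    0.2627188 ]
574 [319.  255.2] [ 0.5241 -0.0959  0.195 ]
red 1746 [165.9 195.4] [ 0.4247 -0.079   0.1799]
t 7.4 q [-0.28 -0.07  1.65  0.    1.56 -0.43] F [-0.1  0.6  0.1] open 0.0401
step mm 12.8 deg 0.01
40, -0.3, 0, 12.8, 0.01, 0, 0,
40, -0.3, 0, 12.8, 0.01, 0, 0,
40, -0.3, 0, 12.8, 0.01, 0, 0,
40, -0.3, 0, 12.8, 0.01, 0, 0,
40, -0.3, 0, 12.8, 0.01, 0, 0,
40, -0.3, 0, 12.8, 0.01, 0, 0,
```

View pics/w2.png

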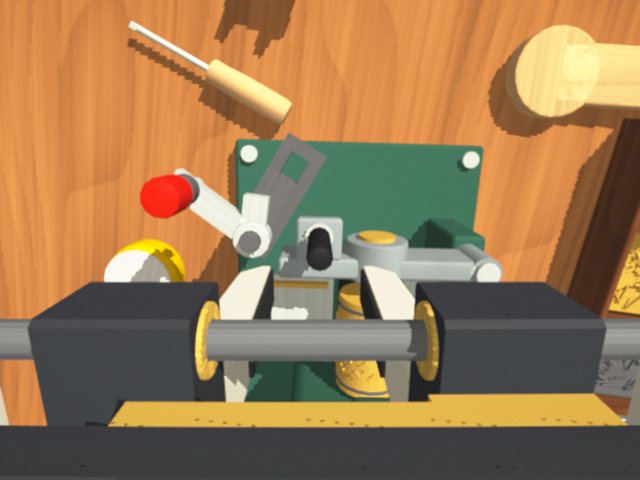

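The latch is turned right round, with the red knob at (166,195). The gate handle at (319,250) sits in line between the fingers, so I can descend.

Emit:
drive_tool:
  moves: [40, -0.1, 0.2, 12.8, 0, 0, 0, 40, -0.1, 0.2, 12.8, 0, 0, 0, 40, -0.1, 0.2, 12.8, 0, 0, 0, 40, -0.1, 0.2, 12.8, 0, 0, 0, 40, -0.1, 0.2, 12.8, 0, 0, 0, 40, -0.1, 0.2, 12.8, 0, 0, 0, 5, 0, 0, 0, 0, 0, 0, 5, 0, 0, 0, 0, 0, 0]
  grip_force: 25

```text
t: 8.2
tool_pos: [0.5229, -0.0957, 0.3518]
orientation: [-2.043, -2.386, 0.0]
force: [0.4, 0.2, 0.7]
opening: 0.0285
gripper_force: 0.0
```

Emit:
drive_tool:
  moves: [5, 0, 0, 0, 0, 0, 0, 5, 0, 0, 0, 0, 0, 0]

```text
t: 8.4
tool_pos: [0.5236, -0.0957, 0.3531]
orientation: [2.042, 2.384, 0.003]
force: [4.3, -0.2, -0.4]
opening: 0.0155
gripper_force: 25.0
```

```bash
python3 - <<'E'
from h import *
s,R,g=state();print(g,s["force"],s["gripper_force"],s["opening"],s["q"])
p=pw(80,50,0);r=g-p;r[2]=0
print(np.linalg.norm(r),np.degrees(np.arctan2(r[1],r[0]))-7.1)
n=Ro.from_rotvec([0,0,-np.radians(8)]).apply(r);print(R.inv().apply(n-r)*1000)
E
```

```text
[ 0.52419395 -0.09577186  0.18578362] [ 4.34264757 -0.24561863 -0.42799117] 25.008409917354584 0.015528279592045781 [-2.77370288e-01 -2.44218426e-02  1.74344139e+00  6.41138974e-04
  1.41933330e+00 -4.31918483e-01]
0.12574528863831932 168.14511533983844
[1.67215131e+01 5.30577011e+00 3.97086309e-03]
```

Emit:
drive_tool:
  moves: [5, 16.8, 5.3, 0, 0, 0, 8, 5, 16.8, 5.3, 0, 0, 0, 8, 5, 16.8, 5.3, 0, 0, 0, 8, 5, 16.8, 5.3, 0, 0, 0, 8, 5, 16.8, 5.3, 0, 0, 0, 8, 5, 16.8, 5.3, 0, 0, 0, 8, 5, 16.8, 5.3, 0, 0, 0, 8, 5, 0, 0, 0, 0, 0, 0]

```text
t: 9.2
tool_pos: [0.5885, 0.0048, 0.3531]
orientation: [2.925, 1.141, 0.004]
force: [2.5, -2.5, 1.7]
opening: 0.0156
gripper_force: 25.0
```

```bash
python3 - <<'E'
from h import *
s,R,g=state();print(g,s["force"],s["gripper_force"],s["opening"],s["q"])
p=pw(80,50,0);r=g-p;r[2]=0
print(np.linalg.norm(r),np.degrees(np.arctan2(r[1],r[0]))-7.1)
n=Ro.from_rotvec([0,0,-np.radians(8)]).apply(r*.127/np.linalg.norm(r));print(R.inv().apply(n-r*.127/np.linalg.norm(r))*1000)
E
```

```text
[0.58899459 0.00465812 0.18578695] [ 2.48047723 -2.52307474  1.70565442] 25.007181465625763 0.015597948690431742 [-7.89338385e-02  1.26881168e-01  1.58682740e+00 -3.18567889e-04
  1.42481091e+00  7.48220799e-01]
0.1262939700896965 111.52893863528853
[16.85270874  5.46962855  0.04483368]
```

Emit:
drive_tool:
  moves: [5, 16.8, 5.4, 0, 0, 0, 8, 5, 16.8, 5.4, 0, 0, 0, 8, 5, 16.8, 5.4, 0, 0, 0, 8, 5, 16.8, 5.4, 0, 0, 0, 8, 5, 16.8, 5.4, 0, 0, 0, 8, 5, 16.8, 5.4, 0, 0, 0, 8, 5, 16.8, 5.4, 0, 0, 0, 8, 5, 0, 0, 0, 0, 0, 0]

```text
t: 10.0
tool_pos: [0.7074, 0.0071, 0.3531]
orientation: [-3.117, 0.364, -0.006]
force: [5.0, 7.8, 0.7]
opening: 0.0156
gripper_force: 25.0
```

Emit:
drive_tool:
  moves: [40, 0, 0, 0, 0, 0, 0, 40, 0, 0, 0, 0, 0, 0, 40, 0, 0, 0, 0, 0, 0, 40, 0, 0, -15, 0, 0, 0, 40, 0, 0, -30, 0, 0, 0, 40, 0, 0, -40, 0, 0, 0]

```text
t: 10.6
tool_pos: [0.705, 0.006, 0.4367]
orientation: [3.121, -0.36, -0.006]
force: [0.5, -0.6, -0.5]
opening: 0.04
gripper_force: 0.0
```

```bash
cat >> h.py <<'E'
def lean(d,yang=7.1):
    a=np.radians(d); return tool(yang,PR.apply([0,-np.sin(a),-np.cos(a)]))
E
python3 - <<'E'
from h import *
s,R,g=state(); print(wp(g))
rows(pw(0,6+75,124+115),lean(35),16,80,start=(g+[0,0,.04],R))
E
```

```text
[148.23664362 154.59024282 269.40766594]
step mm 5.7 deg 7.12
80, -3.2, 1.2, 4.6, -2.11, -1.45, -6.64,
80, -3.9, 0.1, 5, -2.11, -1.45, -6.64,
80, -4.5, -1, 5.5, -2.11, -1.45, -6.64,
80, -4.9, -2.2, 5.9, -2.11, -1.45, -6.64,
80, -5.2, -3.4, 6.2, -2.11, -1.45, -6.64,
80, -5.3, -4.7, 6.5, -2.11, -1.45, -6.64,
80, -5.2, -6, 6.8, -2.11, -1.45, -6.64,
80, -5, -7.3, 7, -2.11, -1.45, -6.64,
80, -4.7, -8.6, 7.2, -2.11, -1.45, -6.64,
80, -4.1, -9.8, 7.3, -2.11, -1.45, -6.64,
80, -3.5, -10.9, 7.3, -2.11, -1.45, -6.64,
80, -2.7, -12, 7.3, -2.11, -1.45, -6.64,
80, -1.8, -13, 7.2, -2.11, -1.45, -6.64,
80, -0.8, -13.9, 7.1, -2.11, -1.45, -6.64,
80, 0.2, -14.6, 6.9, -2.11, -1.45, -6.64,
80, 1.4, -15.2, 6.7, -2.11, -1.45, -6.64,
```

Emit:
drive_tool:
  moves: [40, 0, 0, -40, 0, 0, 0, 80, -3.2, 1.2, 4.6, -2.11, -1.45, -6.64, 80, -3.9, 0.1, 5, -2.11, -1.45, -6.64, 80, -4.5, -1, 5.5, -2.11, -1.45, -6.64, 80, -4.9, -2.2, 5.9, -2.11, -1.45, -6.64, 80, -5.2, -3.4, 6.2, -2.11, -1.45, -6.64, 80, -5.3, -4.7, 6.5, -2.11, -1.45, -6.64, 80, -5.2, -6, 6.8, -2.11, -1.45, -6.64]

```text
t: 11.4
tool_pos: [0.6655, 0.0114, 0.4399]
orientation: [2.77, 0.845, -0.292]
force: [-0.1, 0.4, -0.5]
opening: 0.08
gripper_force: 0.0
```

Emit:
drive_tool:
  moves: [80, -5, -7.3, 7, -2.11, -1.45, -6.64, 80, -4.7, -8.6, 7.2, -2.11, -1.45, -6.64, 80, -4.1, -9.8, 7.3, -2.11, -1.45, -6.64, 80, -3.5, -10.9, 7.3, -2.11, -1.45, -6.64, 80, -2.7, -12, 7.3, -2.11, -1.45, -6.64, 80, -1.8, -13, 7.2, -2.11, -1.45, -6.64, 80, -0.8, -13.9, 7.1, -2.11, -1.45, -6.64, 80, 0.2, -14.6, 6.9, -2.11, -1.45, -6.64]

```text
t: 12.2
tool_pos: [0.5699, 0.0124, 0.3841]
orientation: [1.874, 1.874, -0.525]
force: [-0.7, -0.6, -0.7]
opening: 0.08
gripper_force: 0.0
```

Emit:
drive_tool:
  moves: [80, 1.4, -15.2, 6.7, -2.11, -1.45, -6.64, 80, 0, 0, 0, 0, 0, 0]

```text
t: 12.4
tool_pos: [0.5538, 0.0098, 0.3757]
orientation: [1.738, 1.97, -0.548]
force: [-0.0, 0.4, -0.8]
opening: 0.0802
gripper_force: 0.0
```

```bash
python3 - <<'E'
from h import *
from plant import robot
c=robot.read_camera("wrist"); cv2.imwrite("pics/w3.png",c["color"][:,:,::-1]); np.savez("w3.npz",**c)
s,R,g=state(); print(wp(g),s["q"].round(2), PR.inv().apply(R.as_matrix().T).round(3))
E
```

```text
[  0.85683566  80.71522773 239.79860779] [ 0.12  0.04  1.7  -0.62  1.43  0.1 ] [[ 0.005  0.818 -0.575]
 [ 1.    -0.002  0.005]
 [ 0.003 -0.575 -0.818]]
```

View pics/w3.png

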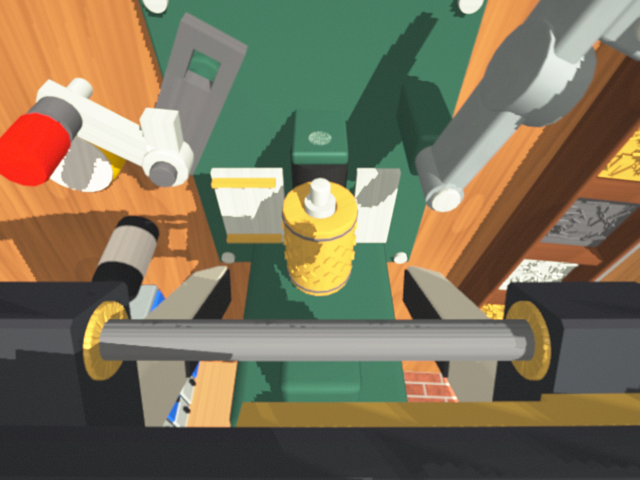

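The wrist view shows the way clear: roller end face and nose at (320,195–215), gate open at right, latch turned at left. I'll fit the roller's axis from the depth.

```bash
python3 - <<'E'
from h import *
c=dict(np.load("w3.npz")); H=hsv(c);P,ok=cloud(c)
m=ok&(H[...,0]>15)&(H[...,0]<35)&(H[...,1]>120)&(H[...,2]>70); m[:175]=0;m[300:]=0;m[:,:280]=0;m[:,360:]=0
q=P[max(comps(m),key=lambda x:x[0])[2]]; Q=wp(q); print(len(Q),Q.min(0).round(1),Q.max(0).round(1))
from scipy.optimize import least_squares
S=Q[(Q[:,1]<np.percentile(Q[:,1],99)-6)]
f=lambda p:np.hypot(S[:,0]-p[0]-p[2]*S[:,1],S[:,2]-p[1]-p[3]*S[:,1])-28.3
r=least_squares(f,[0,124,0,0],loss="soft_l1");print("axis x,z at y0",r.x[:2].round(2),"slopes",r.x[2:].round(4),np.abs(r.fun).mean())
x,z=r.x[:2]+r.x[2:]*6; print("at y6",x,z,"world",pw(x,6,z))
# nose
n=ok&(H[...,1]<60)&(H[...,2]>120); n[:176]=0;n[215:]=0;n[:,:305]=0;n[:,335:]=0
N=wp(P[n]);print("nose",N[:,0].min(),N[:,0].max(),N.max(0),N.mean(0))
rows(pw(0,6,124),lean(35),14,80)
E
```

```text
3223 [-30.9 -64.   86.4] [ 37.2  14.5 151.5]
axis x,z at y0 [  2.02 121.35] slopes [-0.0029  0.009 ] 0.6777186782726284
at y6 2.0053254277868207 121.3994179677504 world [ 0.57754834 -0.15949815  0.12139942]
nose -8.214209510043613 12.806020409726964 [ 12.80602041  45.82447852 136.01554618] [  2.34684671  34.38248486 127.44472128]
t 12.45 q [ 0.12  0.04  1.7  -0.62  1.43  0.1 ] F [0.3 0.3 0.2] open 0.08
step mm 9.8 deg 0.02
80, 0.4, -0.1, 9.8, 0.01, 0.01, -0.02,
80, 0.4, -0.1, 9.8, 0.01, 0.01, -0.02,
80, 0.4, -0.1, 9.8, 0.01, 0.01, -0.02,
80, 0.4, -0, 9.8, 0.01, 0.01, -0.02,
80, 0.4, -0, 9.8, 0.01, 0.01, -0.02,
80, 0.4, -0, 9.8, 0.01, 0.01, -0.02,
80, 0.4, -0, 9.8, 0.01, 0.01, -0.02,
80, 0.4, -0, 9.8, 0.01, 0.01, -0.02,
80, 0.4, -0, 9.8, 0.01, 0.01, -0.02,
80, 0.4, -0, 9.8, 0.01, 0.01, -0.02,
80, 0.4, -0, 9.8, 0.01, 0.01, -0.02,
80, 0.4, -0, 9.8, 0.01, 0.01, -0.02,
80, 0.4, -0, 9.8, 0.01, 0.01, -0.02,
80, 0.4, -0, 9.8, 0.01, 0.01, -0.02,
```

```bash
python3 - <<'E'
from h import *
c=dict(np.load("w3.npz")); P,ok=cloud(c); Q=wp(P)
for v in range(170,300,8): print(v,[Q[v,u].round(0).tolist() if ok[v,u] else None for u in (295,308,320,334)],c["color"][v,308])
E
```

```text
Traceback (most recent call last):
  File "h.py", line 26, in wp
    def wp(p): return PR.inv().apply(np.array(p)-PO)*1000
                      ~~~~~~~~~~~~~~^^^^^^^^^^^^^^^^
  File "scipy/spatial/transform/_rotation.pyx", line 2580, in scipy.spatial.transform._rotation.Rotation.apply
ValueError: Expected input of shape (3,) or (P, 3), got (480, 640, 3).
```

```bash
python3 - <<'E'
from h import *
c=dict(np.load("w3.npz")); P,ok=cloud(c); Q=wp(P.reshape(-1,3)).reshape(P.shape)
for v in range(178,300,8): print(v,[Q[v,u].round(0).tolist() if ok[v,u] else None for u in (295,308,320,334)])
E
```

```text
178 [[-18.0, 10.0, 77.0], [-7.0, 17.0, 86.0], [2.0, 45.0, 118.0], [14.0, 16.0, 85.0]]
186 [[-18.0, 1.0, 77.0], [-6.0, 24.0, 103.0], [2.0, 45.0, 127.0], [13.0, 23.0, 102.0]]
194 [[-16.0, 24.0, 112.0], [-6.0, 29.0, 117.0], [2.0, 41.0, 130.0], [13.0, 24.0, 112.0]]
202 [[-16.0, 24.0, 120.0], [-6.0, 28.0, 125.0], [2.0, 34.0, 131.0], [13.0, 28.0, 125.0]]
210 [[-15.0, 23.0, 127.0], [-6.0, 26.0, 130.0], [2.0, 29.0, 133.0], [13.0, 21.0, 126.0]]
218 [[-15.0, 23.0, 136.0], [-6.0, 24.0, 136.0], [2.0, 23.0, 135.0], [12.0, 22.0, 135.0]]
226 [[-15.0, 22.0, 142.0], [-6.0, 23.0, 143.0], [2.0, 24.0, 144.0], [12.0, 22.0, 143.0]]
234 [[-15.0, 15.0, 143.0], [-6.0, 20.0, 148.0], [2.0, 21.0, 149.0], [12.0, 20.0, 148.0]]
242 [[-16.0, 6.0, 144.0], [-6.0, 11.0, 148.0], [2.0, 13.0, 149.0], [12.0, 11.0, 148.0]]
250 [[-16.0, -3.0, 143.0], [-6.0, 2.0, 147.0], [2.0, 6.0, 150.0], [13.0, 3.0, 148.0]]
258 [[-16.0, -15.0, 142.0], [-6.0, -5.0, 150.0], [3.0, -5.0, 149.0], [13.0, -8.0, 147.0]]
266 [[-17.0, -24.0, 143.0], [-6.0, -18.0, 147.0], [3.0, -13.0, 151.0], [13.0, -16.0, 149.0]]
274 [[-17.0, -36.0, 142.0], [-7.0, -25.0, 150.0], [3.0, -25.0, 149.0], [14.0, -30.0, 146.0]]
282 [[-18.0, -48.0, 142.0], [-7.0, -39.0, 148.0], [3.0, -34.0, 151.0], [14.0, -40.0, 147.0]]
290 [[-18.0, -62.0, 140.0], [-7.0, -49.0, 149.0], [3.0, -48.0, 149.0], [15.0, -54.0, 146.0]]
298 [[-18.0, -63.0, 148.0], [-7.0, -63.0, 148.0], [3.0, -64.0, 147.0], [15.0, -62.0, 148.0]]
```

Emit:
drive_tool:
  moves: [80, 0.4, 0, 9.9, 0, 0, 0, 80, 0.4, 0, 9.9, 0, 0, 0, 80, 0.4, 0, 9.9, 0, 0, 0, 80, 0.4, 0.1, 9.9, 0, 0, 0, 80, 0.4, 0.1, 9.9, 0, 0, 0, 80, 0.4, 0.1, 9.9, 0, 0, 0, 80, 0.4, 0.1, 9.9, 0, 0, 0, 80, 0.4, 0.1, 9.9, 0, 0, 0]

```text
t: 13.25
tool_pos: [0.5616, -0.0331, 0.3086]
orientation: [1.74, 1.968, -0.546]
force: [0.7, -0.4, -0.8]
opening: 0.0803
gripper_force: 0.0
```

Emit:
drive_tool:
  moves: [80, 0.4, 0, 9.9, 0, 0, 0, 80, 0.4, 0, 9.9, 0, 0, 0, 80, 0.4, 0, 9.9, 0, 0, 0, 80, 0.4, 0, 9.9, 0, 0, 0, 80, 0.4, 0, 9.8, 0, 0, 0, 80, 0.5, 0, 9.8, 0, 0, 0, 66, 0, 0, 0, 0, 0, 0, 62, 0, 0, 0, 0, 0, 0]
  grip_force: 8

```text
t: 14.05
tool_pos: [0.5657, -0.0645, 0.2592]
orientation: [1.741, 1.968, -0.546]
force: [0.7, 0.3, 0.2]
opening: 0.0685
gripper_force: 0.0
```

```bash
python3 - <<'E'
from h import *
s,R,g=state();print(wp(g),s["force"],s["gripper_force"],s["opening"],s["q"])
E
```

```text
[  2.40395852   5.53856926 122.35396607] [0.72619713 0.2810081  0.17443544] 0.0 0.06851809703627496 [-0.01202642  0.16842566  1.78988342 -0.66417947  1.17682205  0.12670079]
```

Emit:
drive_tool:
  moves: [50, 0, 0, 0, 0, 0, 0, 50, 0, 0, 0, 0, 0, 0, 50, 0, 0, 0, 0, 0, 0]
  grip_force: 8

```text
t: 14.35
tool_pos: [0.5658, -0.0642, 0.2599]
orientation: [1.74, 1.968, -0.545]
force: [-1.6, 0.7, 1.1]
opening: 0.056
gripper_force: 8.0
```

```bash
python3 - <<'E'
from h import *
s,R,g=state();print(wp(g),PR.inv().apply(s["force"]),s["wrist_torque"],s["gripper_force"],s["opening"])
E
```

```text
[  2.78581888   5.7932284  123.05824058] [-1.45177769  0.88542389  1.14478762] [ 0.19174391  0.31918692 -0.17759792] 7.990193703371915 0.05600616900537543
```

Emit:
drive_tool:
  moves: [50, 0, 0, 0, 0, 0, 0, 50, 0, 0, 0, 0, 0, 0, 50, -0.6, 0, -0.8, 0, 0, 0, 50, 0, 0, 0, 0, 0, 0, 50, 0, 0, 0, 0, 0, 0]
  grip_force: 55

```text
t: 14.85
tool_pos: [0.5656, -0.0643, 0.26]
orientation: [1.74, 1.969, -0.546]
force: [1.3, 0.8, -2.7]
opening: 0.0556
gripper_force: 55.0
```

```bash
cat > st.py <<'E'
from h import *
s,R,g=state();print(s["t"],wp(g).round(2),"F",PR.inv().apply(s["force"]).round(2),"T",PR.inv().apply(s["wrist_torque"]).round(2),s["gripper_force"],s["opening"])
E
python3 st.py
```

```text
14.85 [  2.43   5.82 123.05] F [ 1.36  0.66 -2.72] T [0.6  0.02 0.13] 54.98190629761666 0.055616104659064275
```

Emit:
drive_tool:
  moves: [50, -0.4, 0, -0.6, 0, 0, 0, 50, 0, 0, 0, 0, 0, 0, 50, 0, 0, 0, 0, 0, 0]

```text
t: 15.15
tool_pos: [0.5656, -0.0644, 0.2609]
orientation: [1.74, 1.968, -0.546]
force: [0.6, -0.4, -3.8]
opening: 0.0559
gripper_force: 55.0
```

```bash
python3 st.py
```

```text
15.15 [  2.34   5.68 123.94] F [ 0.53 -0.42 -3.77] T [0.8  0.1  0.02] 54.98386210994795 0.05586522307365947
```

Emit:
drive_tool:
  moves: [50, 2.5, 0, -1.7, 0, 0, 0, 50, 4.1, 0, -2.9, 0, 0, 0, 50, 4.1, 0, -2.9, 0, 0, 0, 50, 4.1, 0, -2.9, 0, 0, 0, 50, 4.1, 0, -2.9, 0, 0, 0, 50, 0, 0, 0, 0, 0, 0]

```text
t: 15.75
tool_pos: [0.5629, -0.0406, 0.2612]
orientation: [1.739, 1.969, -0.545]
force: [0.7, -0.1, -3.7]
opening: 0.0556
gripper_force: 55.0
```

```bash
python3 st.py
```

```text
15.75 [  2.77  29.62 124.3 ] F [ 0.69 -0.15 -3.75] T [ 0.72  0.06 -0.  ] 54.983750462997705 0.055626333052918905
```

Emit:
drive_tool:
  moves: [50, 4.9, 0, -3.4, 0, 0, 0, 50, 4.9, 0, -3.4, 0, 0, 0, 50, 4.9, 0, -3.4, 0, 0, 0, 50, 4.9, 0, -3.4, 0, 0, 0, 50, 4.9, 0, -3.4, 0, 0, 0, 50, 0, 0, 0, 0, 0, 0]

```text
t: 16.35
tool_pos: [0.5592, -0.011, 0.261]
orientation: [1.739, 1.969, -0.545]
force: [0.7, 0.2, -3.8]
opening: 0.0559
gripper_force: 55.0
```

```bash
python3 st.py
```

```text
16.35 [  2.76  59.47 124.1 ] F [ 0.7   0.1  -3.82] T [0.74 0.05 0.02] 54.983896056655794 0.055923694348272324
```

Emit:
drive_tool:
  moves: [50, 4.9, 0, -3.4, 0, 0, 0, 50, 4.9, 0, -3.4, 0, 0, 0, 50, 4.9, 0, -3.4, 0, 0, 0, 50, 4.9, 0, -3.4, 0, 0, 0, 50, 4.9, 0, -3.4, 0, 0, 0, 50, 4.9, 0, -3.4, 0, 0, 0, 50, 0, 0, 0, 0, 0, 0]

```text
t: 17.05
tool_pos: [0.5547, 0.0245, 0.2608]
orientation: [1.739, 1.969, -0.545]
force: [-0.4, 0.3, -4.6]
opening: 0.056
gripper_force: 55.0
```

```bash
python3 st.py
```

```text
17.05 [  2.74  95.21 123.91] F [-0.36  0.38 -4.65] T [ 0.78  0.05 -0.02] 54.983833939768374 0.055997793685156984
```

Emit:
drive_tool:
  moves: [50, 4.9, 0, -3.4, 0, 0, 0, 50, 4.9, 0, -3.4, 0, 0, 0, 50, 4.9, 0, -3.4, 0, 0, 0, 50, 4.9, 0, -3.4, 0, 0, 0, 50, 5.7, 0, -4, 0, 0, 0, 50, 5.7, 0, -4, 0, 0, 0, 50, 5.7, 0, -4, 0, 0, 0, 50, 5.7, 0, -4, 0, 0, 0]

```text
t: 17.85
tool_pos: [0.5482, 0.0756, 0.2606]
orientation: [1.741, 1.968, -0.546]
force: [-1.3, 0.5, -3.3]
opening: 0.0554
gripper_force: 55.0
```

```bash
python3 - <<'E'
exec(open("st.py").read())
from plant import robot
c=robot.read_camera("side"); np.savez("s4.npz",**c)
for n in("side",):
    cv2.imwrite("pics/s4.png",cv2.resize(c["color"][120:330,180:500,::-1],None,fx=2,fy=2))
P,ok=cloud(c);H=hsv(c)
m=ok&(H[...,0]>15)&(H[...,0]<35)&(H[...,1]>120)&(P[...,2]>.09)&(P[...,2]<.2)
for a,ce,mm in comps(m,60):
    q=wp(P[mm]);print(a,ce,q.mean(0).round(1),q.min(0).round(1),q.max(0).round(1))
E
```

```text
17.85 [  2.42 146.8  123.72] F [-1.2   0.67 -3.33] T [ 0.8   0.04 -0.01] 54.98375751078129 0.05543927019356855
634 [360.5 216.6] [-11.4 121.7 142.9] [-28.1  93.  103. ] [ 19.7 156.  156.6]
113 [376.6 222.4] [ -5.5  86.  133.3] [-25.8  83.4 105. ] [ 25.7  90.5 155.4]
```

View pics/s4.png

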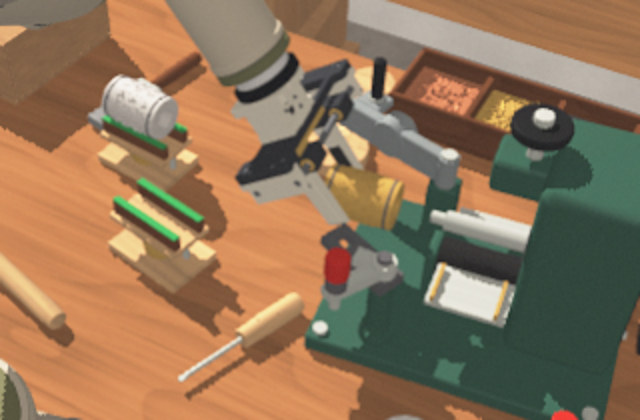

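The roller is off the arbor and hanging level in the gripper. The empty rest, at about (160,235) in this crop, is unobstructed.

```bash
python3 - <<'E'
from h import *
from scipy.optimize import least_squares
s,R,g=state(); G=wp(g)
c=dict(np.load("s4.npz"));P,ok=cloud(c);H=hsv(c)
m=ok&(H[...,0]>15)&(H[...,0]<35)&(H[...,1]>120)&(P[...,2]>.09)&(P[...,2]<.2)
m[:, :300]=0; m[:,420:]=0
q=wp(P[m]);q=q[(q[:,1]>88)&(q[:,1]<150)&(q[:,0]<15)]
f=lambda p:np.hypot(q[:,0]-p[0]-p[2]*(q[:,1]-120),q[:,2]-p[1]-p[3]*(q[:,1]-120))-28.3
r=least_squares(f,[0,124,0,0],loss="soft_l1");print(len(q),r.x.round(3),np.abs(r.fun).mean(), "grasp",G)
# rest pose from side strips in s4
g2=(H[...,0]>50)&(H[...,0]<75)&(H[...,1]>120)&(H[...,2]>80)
for a,ce,mm in comps(g2,40):
    k=P[mm&ok]
    if .4<k[:,0].mean()<.53 and .1<k[:,1].mean()<.24: print(ce,k.mean(0).round(4),cv2.minAreaRect((k[:,:2]*1000).astype(np.float32)))
ax=np.array([np.sin(np.radians(11.6)),np.cos(np.radians(11.6)),0])
T=np.array([.473,.170,.16])+.021*ax; print(T)
rows(T,lean(35,7.1) if 0 else Ro.from_euler('z',-18.7,degrees=True)*R,14,50,start=(g+[0,0,.06],R))
E
```

```text
608 [ 3.63600e+00  1.25247e+02 -2.30000e-02  9.00000e-03] 1.372742805431695 grasp [  2.3244395  147.74221514 123.46397706]
[265.2 220.1] [0.4921 0.1657 0.0785] ((492.16302490234375, 167.37997436523438), (97.42977142333984, 12.95688247680664), 79.24998474121094)
[252.9 229.1] [0.4538 0.1742 0.0785] ((455.007080078125, 176.52149963378906), (96.66363525390625, 8.985258102416992), 77.94912719726562)
[0.47722264 0.19057108 0.16      ]
step mm 15.8 deg 1.34
50, 13.7, -1.8, -7.6, 0.77, -0, 1.09,
50, 13.6, -2.2, -7.5, 0.77, -0, 1.09,
50, 13.5, -2.5, -7.5, 0.77, -0, 1.09,
50, 13.4, -2.9, -7.4, 0.77, -0, 1.09,
50, 13.3, -3.2, -7.3, 0.77, -0, 1.09,
50, 13.2, -3.6, -7.2, 0.77, -0, 1.09,
50, 13.1, -3.9, -7.2, 0.77, -0, 1.09,
50, 13, -4.3, -7.1, 0.77, -0, 1.09,
50, 12.9, -4.6, -7, 0.77, -0, 1.09,
50, 12.7, -5, -6.9, 0.77, -0, 1.09,
50, 12.6, -5.3, -6.8, 0.77, -0, 1.09,
50, 12.4, -5.6, -6.7, 0.77, -0, 1.09,
50, 12.3, -6, -6.6, 0.77, -0, 1.09,
50, 12.1, -6.3, -6.5, 0.77, -0, 1.09,
```

Emit:
drive_tool:
  moves: [50, 0, 0, 0, 0, 0, 0, 50, -5.7, 0, -8.2, 0, 0, 0, 50, -11.5, 0, -16.4, 0, 0, 0, 50, -11.5, 0, -16.4, 0, 0, 0, 50, -5.7, 0, -8.2, 0, 0, 0]

```text
t: 18.4
tool_pos: [0.5489, 0.0749, 0.3248]
orientation: [1.741, 1.965, -0.541]
force: [0.1, 0.3, -3.3]
opening: 0.0554
gripper_force: 55.0
```

Emit:
drive_tool:
  moves: [50, 13.7, -1.8, -7.6, 0.77, 0, 1.09, 50, 13.6, -2.2, -7.5, 0.77, 0, 1.09, 50, 13.5, -2.5, -7.5, 0.77, 0, 1.09, 50, 13.4, -2.9, -7.4, 0.77, 0, 1.09, 50, 13.3, -3.2, -7.3, 0.77, 0, 1.09, 50, 13.2, -3.6, -7.2, 0.77, 0, 1.09, 50, 13.1, -3.9, -7.2, 0.77, 0, 1.09, 50, 13, -4.3, -7.1, 0.77, 0, 1.09]

```text
t: 19.2
tool_pos: [0.5186, 0.1958, 0.3085]
orientation: [1.937, 1.816, -0.606]
force: [-0.0, 0.0, -4.1]
opening: 0.0551
gripper_force: 55.0
```

Emit:
drive_tool:
  moves: [50, 12.9, -4.6, -7, 0.77, 0, 1.09, 50, 12.7, -5, -6.9, 0.77, 0, 1.09, 50, 12.6, -5.3, -6.8, 0.77, 0, 1.09, 50, 12.4, -5.6, -6.7, 0.77, 0, 1.09, 50, 12.3, -6, -6.6, 0.77, 0, 1.09, 50, 12.1, -6.3, -6.5, 0.77, 0, 1.09, 50, 0, 0, 0, 0, 0, 0, 50, 0, 0, 0, 0, 0, 0]

```text
t: 20.0
tool_pos: [0.4965, 0.2834, 0.2981]
orientation: [2.075, 1.693, -0.65]
force: [0.5, 0.6, -4.4]
opening: 0.0555
gripper_force: 55.0
```

```bash
python3 - <<'E'
from h import *
from plant import robot
from scipy.optimize import least_squares
s,R,g=state(); print("grasp",g,"F",s["force"],R.apply([.819,0,-.574]))
A=np.radians(-11.5); RR=Ro.from_euler('z',A); RC=np.array([.4736,.1715,0])
loc=lambda p:RR.inv().apply(p-RC)*1000
print("grasp in rest",loc(g))
for n in("side","top"):
    c=robot.read_camera(n); np.savez(f"{n}5.npz",**c); P,ok=cloud(c);H=hsv(c)
    cv2.imwrite(f"pics/{n}5.png",c["color"][:,:,::-1])
    m=ok&(H[...,0]>15)&(H[...,0]<35)&(H[...,1]>110)&(P[...,2]>.135)&(P[...,2]<.2)&(np.abs(P[...,0]-.473)<.08)&(np.abs(P[...,1]-.17)<.09)
    q=loc(P[m])
    if len(q)<40: print(n,len(q)); continue
    f=lambda p:np.hypot(q[:,0]-p[0]-p[2]*q[:,1],q[:,2]-p[1]-p[3]*q[:,1])-28.3
    r=least_squares(f,[0,160,0,0],loss="soft_l1");print(n,len(q),r.x.round(3),np.abs(r.fun).mean(),np.percentile(q[:,1],[1,99]))
    g2=(H[...,0]>50)&(H[...,0]<75)&(H[...,1]>120)&(H[...,2]>80)
    for a,ce,mm in comps(g2,20):
        k=P[mm&ok]
        if .4<k[:,0].mean()<.53 and .1<k[:,1].mean()<.24: print(a,loc(k).mean(0).round(1))
E
```

```text
grasp [0.47786973 0.18923752 0.16106508] F [ 0.49367802  0.63151239 -4.40769927] [1.99710864e-01 9.79975666e-01 5.15019152e-04]
grasp in rest [  0.64771855  18.23268487 161.06508011]
side 897 [ 6.71000e-01  1.62268e+02  1.30000e-02 -7.00000e-03] 3.6511165050264838 [-44.29392028  32.8363161 ]
107 [19.4 -3.1 78.3]
102 [-19.9  -0.1  78.5]
top 634 [-1.45200e+00  1.61828e+02  5.00000e-03 -3.00000e-03] 2.076621975577237 [-46.96751363  31.30540832]
```

View pics/side5.png

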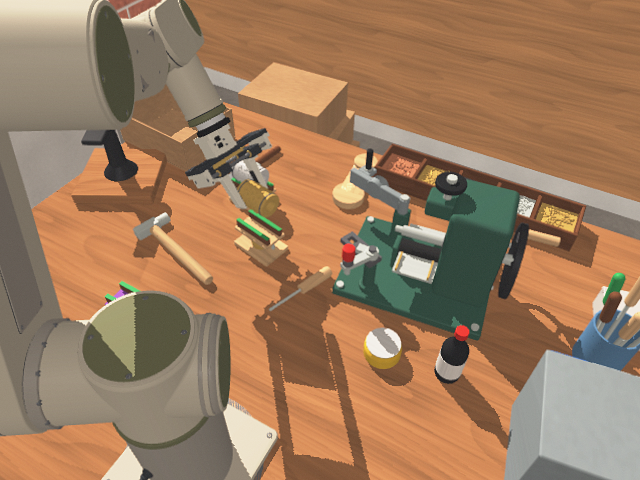

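Side view: roller at (258,195), in line above the empty rest at (262,232), with 58 mm still to go down. The along-axis offset is about −5 mm, so I'll correct that on the way.

Emit:
drive_tool:
  moves: [50, 3.5, 0, -2.3, 0, 0, 0, 50, 6.3, 0, 9, 0, 0, 0, 50, 6.3, 0, 9, 0, 0, 0, 50, 6.3, 0, 9, 0, 0, 0, 50, 5.2, 0, 7.4, 0, 0, 0, 50, 2.3, 0, 3.3, 0, 0, 0, 50, 0, 0, 0, 0, 0, 0]

```text
t: 20.8
tool_pos: [0.4968, 0.2872, 0.25]
orientation: [2.075, 1.692, -0.655]
force: [0.9, -0.5, -3.8]
opening: 0.0556
gripper_force: 55.0
```

```bash
python3 st.py; python3 -c "
from h import *
print(state()[2])"
```

```text
20.8 [-53.5  367.99 113.15] F [ 0.84 -0.56 -3.79] T [ 0.73 -0.12 -0.02] 54.98407950159162 0.055559065862772206
[0.47772293 0.19285762 0.11314883]
```

Emit:
drive_tool:
  moves: [50, 1.2, 0, 1.6, 0, 0, 0, 50, 1.2, 0, 1.6, 0, 0, 0, 50, 1.1, 0, 1.6, 0, 0, 0, 50, 1.1, 0, 1.6, 0, 0, 0, 50, 0, 0, 0, 0, 0, 0]

```text
t: 21.3
tool_pos: [0.4971, 0.2875, 0.2431]
orientation: [2.076, 1.692, -0.653]
force: [0.6, -0.3, -4.5]
opening: 0.0552
gripper_force: 55.0
```

Emit:
drive_tool:
  moves: [50, 0.6, 0, 0.8, 0, 0, 0, 50, 0.6, 0, 0.8, 0, 0, 0, 50, 0, 0, 0, 0, 0, 0]

```text
t: 21.6
tool_pos: [0.4972, 0.2875, 0.2412]
orientation: [2.076, 1.692, -0.652]
force: [0.7, -0.7, -4.6]
opening: 0.0557
gripper_force: 55.0
```

Emit:
drive_tool:
  moves: [50, 0.6, 0, 0.8, 0, 0, 0, 50, 0, 0, 0, 0, 0, 0]

```text
t: 21.8
tool_pos: [0.4972, 0.2876, 0.2402]
orientation: [2.076, 1.692, -0.652]
force: [-0.7, -0.9, -3.8]
opening: 0.0556
gripper_force: 55.0
```

Emit:
drive_tool:
  moves: [50, 0.6, 0, 0.8, 0, 0, 0, 50, 0, 0, 0, 0, 0, 0]

```text
t: 22.0
tool_pos: [0.4972, 0.2876, 0.2392]
orientation: [2.076, 1.692, -0.652]
force: [0.4, 0.0, -4.3]
opening: 0.0557
gripper_force: 55.0
```

Emit:
drive_tool:
  moves: [50, 0.6, 0, 0.8, 0, 0, 0, 50, 0, 0, 0, 0, 0, 0]

```text
t: 22.2
tool_pos: [0.4973, 0.2877, 0.2383]
orientation: [2.076, 1.692, -0.652]
force: [-0.2, 0.2, -3.7]
opening: 0.0559
gripper_force: 55.0
```

Emit:
drive_tool:
  moves: [50, 0.6, 0, 0.8, 0, 0, 0, 50, 0, 0, 0, 0, 0, 0]

```text
t: 22.4
tool_pos: [0.4974, 0.2878, 0.2379]
orientation: [2.076, 1.692, -0.652]
force: [-0.8, 0.6, 0.1]
opening: 0.0559
gripper_force: 55.0
```

Emit:
drive_tool:
  moves: [50, 0.6, 0, 0.8, 0, 0, 0, 50, 0, 0, 0, 0, 0, 0]

```text
t: 22.6
tool_pos: [0.4974, 0.2878, 0.2376]
orientation: [2.076, 1.691, -0.652]
force: [-2.5, 0.9, 7.0]
opening: 0.0553
gripper_force: 55.0
```

Emit:
drive_tool:
  moves: [50, 0.6, 0, 0.8, 0, 0, 0, 50, 0, 0, 0, 0, 0, 0]

```text
t: 22.8
tool_pos: [0.4975, 0.2879, 0.2375]
orientation: [2.076, 1.69, -0.652]
force: [-4.0, 1.9, 11.9]
opening: 0.0558
gripper_force: 55.0
```

Emit:
drive_tool:
  moves: [50, -0.6, 0, -0.9, 0, 0, 0, 50, -0.4, 0, -0.5, 0, 0, 0, 50, 0, 0, 0, 0, 0, 0]

```text
t: 23.1
tool_pos: [0.4975, 0.2878, 0.2377]
orientation: [2.076, 1.692, -0.651]
force: [-0.5, 0.8, 5.7]
opening: 0.0558
gripper_force: 55.0
```

Emit:
drive_tool:
  moves: [50, 0, 0, 0, 0, 0, 0, 50, 0, 0, 0, 0, 0, 0]
  grip_force: 5

```text
t: 23.3
tool_pos: [0.4977, 0.2878, 0.2375]
orientation: [2.076, 1.692, -0.65]
force: [2.3, 1.3, 4.5]
opening: 0.0559
gripper_force: 5.0
```

Emit:
drive_tool:
  moves: [60, 0, 0, 0, 0, 0, 0, 66, 0, 0, 0, 0, 0, 0, 70, 0, 0, 0, 0, 0, 0, 74, 0, 0, 0, 0, 0, 0, 74, 0, 0, 0, 0, 0, 0]

```text
t: 23.8
tool_pos: [0.4971, 0.2877, 0.2368]
orientation: [2.076, 1.692, -0.653]
force: [0.7, 0.0, 1.1]
opening: 0.0738
gripper_force: 0.0
```

```bash
python3 st.py
```

```text
23.8 [-52.92 368.6   99.83] F [ 0.69 -0.08  1.11] T [ 0.27  0.06 -0.  ] 0.0 0.07382631407354717
```

Emit:
drive_tool:
  moves: [74, 0, 0, -6, 0, 0, 0, 74, 0, 0, -15, 0, 0, 0, 74, 0, 0, -25, 0, 0, 0, 74, 0, 0, -30, 0, 0, 0, 74, 0, 0, -30, 0, 0, 0, 74, 0, 0, -30, 0, 0, 0, 74, 0, 0, 0, 0, 0, 0]

```text
t: 24.5
tool_pos: [0.5133, 0.367, 0.3542]
orientation: [2.078, 1.693, -0.64]
force: [0.8, 0.7, -0.2]
opening: 0.0743
gripper_force: 0.0
```

```bash
python3 - <<'E'
from h import *
from plant import robot
from scipy.optimize import least_squares
RR=Ro.from_euler('z',np.radians(-11.5)); RC=np.array([.4736,.1715,0])
loc=lambda p:RR.inv().apply(p-RC)*1000
s=robot.read_state();print(s["force"])
for n in("side","top"):
    c=robot.read_camera(n); P,ok=cloud(c);H=hsv(c)
    if n=="side": cv2.imwrite("pics/side6.png",cv2.resize(c["color"][120:330,180:500,::-1],None,fx=2,fy=2))
    m=ok&(H[...,0]>15)&(H[...,0]<35)&(H[...,1]>110)&(P[...,2]>.085)&(P[...,2]<.15)&(np.abs(P[...,0]-.473)<.06)&(np.abs(P[...,1]-.17)<.08)
    q=loc(P[m])
    if len(q)<40: print(n,len(q)); continue
    f=lambda p:np.hypot(q[:,0]-p[0]-p[2]*q[:,1],q[:,2]-p[1]-p[3]*q[:,1])-28.3
    r=least_squares(f,[0,102,0,0],loss="soft_l1");print(n,len(q),r.x.round(3),np.abs(r.fun).mean(),np.percentile(q[:,1],[1,99]))
E
```

```text
[ 0.79761885  0.72697228 -0.22874966]
side 864 [1.24500e+00 1.02047e+02 3.10000e-02 2.00000e-03] 3.4383208730493755 [-39.33675514  39.67743116]
top 594 [-1.19000e+00  1.01333e+02  4.00000e-03 -3.00000e-03] 2.2888853333425927 [-42.2739205   36.95197972]
```

View pics/side6.png

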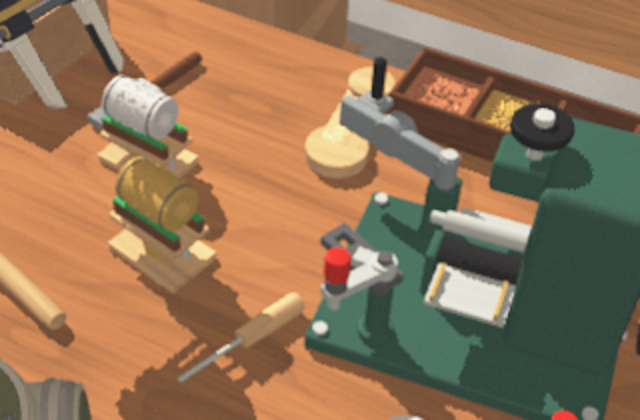

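The brass roller lies centred on both strips at (155,195), the gate is open, and the gripper is clear.

```bash
python3 -c "
from plant import robot
print(robot.close_job())"
```

```text
the job is handed in; nothing more can be done
None
```

The brass roller is off the press and lying lengthwise on both strips of the empty rest, within about 3 mm of its middle, with the gate left open; I handed the job in at about 25 s and got no verdict back.

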